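# Reset the grinder's control box behind its push-latch cover

### The arm

A 7-joint arm with a two-finger parallel gripper is mounted at the origin on the work surface. World frame = base frame: x ahead of the robot, y to its left, z up, the work surface at z = 0. Lengths are in m, angles in rad, forces in N, time in s.
With the tool pointing down it reaches from about 0.425 to 0.875 m from the base axis. Payload 4.7 kg.
Tool frame: the origin (TCP) lies on the centre line of the jaws, within the pads' length; the fingertips stand 19 mm ahead of it and the grasp point (between the pads) is the TCP; x points along the fingers, z is the direction in which the jaws open and shut, and the axes are right-handed (so a half turn about x gives the same grasp; the last joint's range is limited). The gripper opens to 87 mm and grips with 3 to 60 N. Pads are 19 mm wide; open, the fingers measure 117 mm over their backs; the gripper's body (75 mm by 190 mm) begins 51 mm behind the grasp point.
Start: joints at [1.176, 0.321, -0.07, 1.45, 0.023, 1.371, -0.057], TCP at [0.258, -0.596, 0.242] pointing down, gripper open.
Joint ranges: [-2.86, 2.86], [-0.3, 2.09], [-1.38, 1.24], [0.06, 2.45], [-1.56, 4.7], [0.09, 2.05], [-2.69, 2.69]. Speed limits (rad/s): [2.57, 2.57, 3.14, 3.14, 3.14, 3.14, 3.14].

### API

Orientations are given as a rotation vector (axis times angle).
In Python, from bench import get_state, get_image, camera_info, close_job gives the robot as it stands.
- The arm moves only by the tool jog_arm, never from a script. Its argument "targets" is a list of rows, each a list of 7 numbers: the turn, a rotation vector about the tool's x, y, z in degrees, then the shift along the tool's x, y, z in cm, then the finger opening in cm, from 0 to 8.7. In form: [[wx, wy, wz, tx, ty, tz, jaw], ...]. A call has 1 to 10 rows; each row shifts and turns the commanded pose from where the row before left it, along the tool's axes as they then stand; what a row does not reach is not made up. A row lasts 1/8 s, in which the tool goes at most 62.5 mm and 10.7 degrees, less where a joint would pass 70% of its speed; a pose out of reach is approached as far as the arm can. A call is refused whole if a number of a shift passes 6.25 or a number of a turn 10.7, either way. A call with a gripper value outside its range is refused whole. The fingers move at their own pace and stop on an object; "squeeze" is the grip in N (left out, the last holds). Time passes only in rows, so rows that do not move let the fingers close. It gives the time, the measured TCP pose, the force and the opening at its end, in the units of the state.
- get_state(): the state, without advancing time (a new reading comes with each control period).
- get_image(name): name is "scene" or "top" or "wrist"; returns (picture, depth): 480x640x3 uint8, red, green, blue; 480x640 float32, m along the optical axis (not along the pixel's ray), 0 where there is no reading.
- camera_info(name): a dict with "intrinsics" (3x3 intrinsics, pixels), "k1" (the pictures are not rectified: a ray, as slopes to the right and down, at radius r is drawn at 1 + k1 r^2 times it, then the intrinsics apply), "world_from_camera" (4x4, takes a point from camera to world coordinates); the wrist camera has in their place "mount" (4x4, takes a point from camera to tool coordinates, whose origin is the TCP and whose axes are the tool frame's). Camera axes: x right, y up, looking along -z (the intrinsics and any distortion apply to the point x, -y, -z); pixel columns grow to the right and rows downward; lengths in m; the calibration is good to about 2 mm. A picture is of the moment at which its call begins: read the wrist's pose just before it. camera_info takes no time and is no camera call.
- close_job(): hands the job in, once; it reports no verdict.
The state is a dict: "time": time; "joint_positions": joint angles; "qd": joint speeds; "joint_torque": joint torques, N m; "position": TCP position; "tool_rot": TCP orientation; "ft_force": force on the tool from outside, world axes, zero at the start; "torque": the same for the moment, N m; "grip_width": opening from 0.0 (shut) to 1.0 (fully open).
Only numpy, scipy, OpenCV 4.12 (cv2) and the standard library are available. Lean on these libraries where they do the work, as an engineer would, in place of code of your own. Each camera call takes 0.05 s, during which the arm holds its last target.

### The job

The bench grinder has tripped. With closed fingers, press the flat cover of its control box well in and let go so that it pops up, push the round reset button inside right down and let it come up again, then push the cover back down and well in so that it latches, and leave it shut and flush. Only press and push: grasp and lift nothing, do not reach under the cover to move it, leave the square button alone and do not disturb the other things on the bench.

Things in the scene. Friction and masses are not known exactly. Their poses are not given: they have to be found in the camera images.
- box: Grey metal control box bolted to the bench, 180 (its x) x 176 (its y) x 75 mm high; origin at the centre of its underside, z up. The cover fills its top, hinged along the +y side. Inside, 18 mm below the rim, are the tops of two buttons at x = +45 and -45 mm (which is which varies), both at y = -35 mm. A small latch track stands along the -y wall.
- cover (a joint): Cover angle, rad: 0 shut and flush (latched), negative = pressed in (stop -0.083), positive = open (stop 1.25). Touch latch: from shut, press past -0.055 (best to the stop, 1 to 3 N) and let go: it springs open to 1.25 in about 2 s. From open, push it down past -0.055, best to the stop, and let go: it rises to 0 and stays latched. Its spring opens it with about 1 N at the free edge.
- cover_pad (a point): Middle of the bright plate (70 x 34 mm) on the outer face of the cover (dark steel plate, 166 mm along the box's x, 160 mm from hinge to free edge, 4 mm thick), midway along x, 125 mm from the hinge line, 35 mm from the free edge: a good place to press. Moves with the cover; z is the outward normal of the outer face.
- cover_edge (a point): Middle of the cover's free edge, on the outer face, 160 mm from the hinge line. Moves with the cover: shut, at the box's -y side; open, 152 mm above the rim and 50 mm (along the box's -y) from the hinge line, the outer face then looking to the box's +y and up.
- cover_hinge (a point): Point at the middle of the hinge line, marked by three steel hinge barrels on the rim (box x = 0, y = +80 mm, 75 mm above the bench); fixed.
- cover_liner (a point): Centre of the black rubber liner, 138 by 105 mm, on the inner (under) face of the cover, 70 mm from the hinge line; the fingers must not touch it.
- reset (a joint): Travel of the round reset button, m: 0 = up, 0.006 = fully down (5 N). Grey plastic cap, 28 mm in diameter, in a black round collar; springs up again when let go.
- reset_top (a point): Centre of the top of the round reset button's cap, 57 mm above the bench; moves with the cap.
- jog (a joint): Travel of the square button, m: 0 = up, 0.006 = fully down. Grey plastic cap, 24 by 24 mm, in the same black round collar. Not to be pressed.
- jog_top (a point): Centre of the top of the square button's cap, 57 mm above the bench.
- hammer: Bystander: hammer lying on the bench, wooden handle.
- chisel: Bystander: cold chisel, dark steel bar 150 mm long, 16 mm thick, lying.
- punch: Bystander: steel punch, 110 mm long, 12 mm thick, lying.
- bench_block: Bystander: steel block 60 by 60 by 30 mm.
- wax_tin: Bystander: round tin, 64 mm in diameter, 45 mm high.
- grinding_disc: Bystander: flat grinding disc 100 mm in diameter, 12 mm thick, with a centre hole, lying.
- drift: Bystander: brass drift standing upright, 22 mm in diameter, 85 mm high.

How it is judged:
On the way, in this order (a step that is already met when the one before it is completed fails the run):
1. the shut cover is pressed in below the rim (value of joint cover below -0.03 rad), for 0.02 s.
2. the cover has popped open (value of joint cover above 1 rad), for 0.1 s.
3. the round reset button is pushed down (value of joint reset above 0.0045 m and value of joint cover above 0.7 rad), for 0.05 s.
4. the cover is pushed in below the rim again (value of joint cover below -0.03 rad and value of joint reset below 0.0015 m), for 0.02 s.
At the end, for the whole second after the job is handed in: The cover is latched flush (within 0.02 rad of shut) and still, with nothing holding it, and both buttons are up (within 1.5 mm) (value of joint cover between -0.02 and 0.02 rad and velocity of joint cover between -0.05 and 0.05 rad/s and value of joint each of reset, jog below 0.0015 m); the robot touches nothing.
It fails at once if the square button is pressed (value of joint jog above 0.002 m).
It fails at once if the fingers reach under the cover and push or pinch its liner (contact force between cover_c1 and the fingers above 1 N).
It fails at once if a bystander is lifted or shifted by more than 25 mm (distance of any of hammer, chisel, punch, bench_block, wax_tin, grinding_disc, drift from where it was at the start of the episode above 0.025 m).
It also fails if it takes over 58 s, if anything falls off the work surface, if the arm or the gripper's body presses on something with over 40 N, if the wrist force passes 120 N, or if a joint passes its speed limit or range.

## Working session

There is one attempt and no reset: what is moved stays moved. The work goes in short steps, Python scripts to look and compute and a tool call to move; the robot and the scene stay as the last step left them, time stands still between calls to the robot, and variables do not carry over. Pictures are saved under pics/ and viewed, and the job is handed in when it is done.

Besides the shell and the picture viewer there is one more tool, called after "Emit:" by a JSON object that holds its "api" and its "payload", one argument or row to a line. jog_arm: Moves the arm, as the interface text tells. Its arguments: {"type":"object","properties":{"targets":{"type":"array"},"squeeze":{"type":"number"}},"required":["targets"]}

```bash
ls; mkdir -p pics; python3 - <<'E'
from bench import *
import cv2,numpy as np
s=get_state();print({k:np.round(v,4).tolist() for k,v in s.items()})
for n in ["scene","top"]:
    im,d=get_image(n);cv2.imwrite(f"pics/{n}0.png",im[:,:,::-1]);np.savez(f"pics/{n}0.npz",im=im,d=d)
    print(n,camera_info(n))
print(camera_info("wrist"))
E
```

```text
pics
{'time': 0.0, 'joint_positions': [1.1761, 0.3218, -0.0701, 1.4517, 0.0226, 1.3708, -0.0569], 'qd': [0.0011, -0.0013, -0.0002, -0.0004, 0.0019, 0.0005, -0.0009], 'joint_torque': [0.0006, -49.1289, -0.4031, -31.253, -0.0638, 0.0435, 0.0002], 'position': [0.2581, -0.596, 0.2405], 'tool_rot': [0.904, 1.377, -0.9024], 'ft_force': [0.7509, -0.3847, 0.3092], 'torque': [0.0047, 0.012, 0.0711], 'grip_width': 1.0038}
scene {'intrinsics': array([[439.00914998,   0.        , 319.70879915],
       [  0.        , 439.00914998, 239.14680208],
       [  0.        ,   0.        ,   1.        ]]), 'k1': 0.021751227376296485, 'world_from_camera': array([[ 0.44186636, -0.69446345,  0.5678685 ,  1.1003755 ],
       [ 0.89706682,  0.34560421, -0.27537038, -0.15860953],
       [-0.00502308,  0.6310929 ,  0.77569099,  0.76732402],
       [ 0.        ,  0.        ,  0.        ,  1.        ]])}
top {'intrinsics': array([[529.92858761,   0.        , 313.9152417 ],
       [  0.        , 529.92858761, 240.73438367],
       [  0.        ,   0.        ,   1.        ]]), 'k1': 0.02609406107453316, 'world_from_camera': array([[-0.01788625,  0.9914128 , -0.12954053,  0.46544399],
       [-0.99982613, -0.01841835, -0.0029106 ,  0.06873544],
       [-0.00527153,  0.12946595,  0.99156986,  1.08943508],
       [ 0.        ,  0.        ,  0.        ,  1.        ]])}
{'intrinsics': array([[385.0570616 ,   0.        , 322.09023803],
       [  0.        , 385.0570616 , 252.14277845],
       [  0.        ,   0.        ,   1.        ]]), 'k1': 0.0247791614142467, 'mount': array([[ 8.48109234e-04,  2.55520009e-01, -9.66803396e-01,
        -1.42054821e-01],
       [-2.47309503e-03,  9.66801323e-01,  2.55517291e-01,
         6.95975810e-02],
       [ 9.99996582e-01,  2.17429010e-03,  1.45187839e-03,
        -6.55997357e-04],
       [ 0.00000000e+00,  0.00000000e+00,  0.00000000e+00,
         1.00000000e+00]])}
```

View pics/scene0.png

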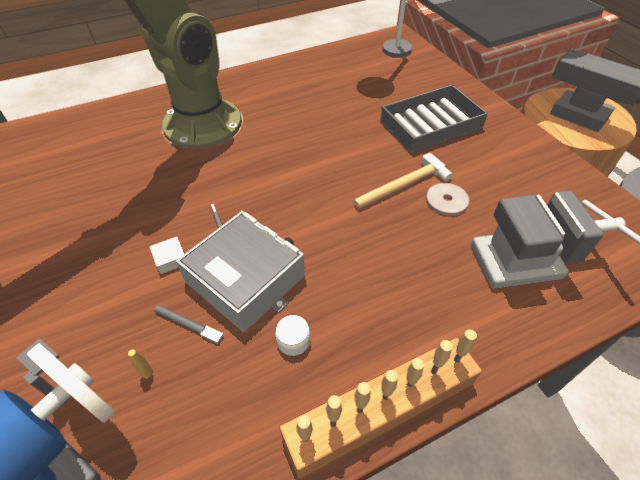

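View pics/top0.png

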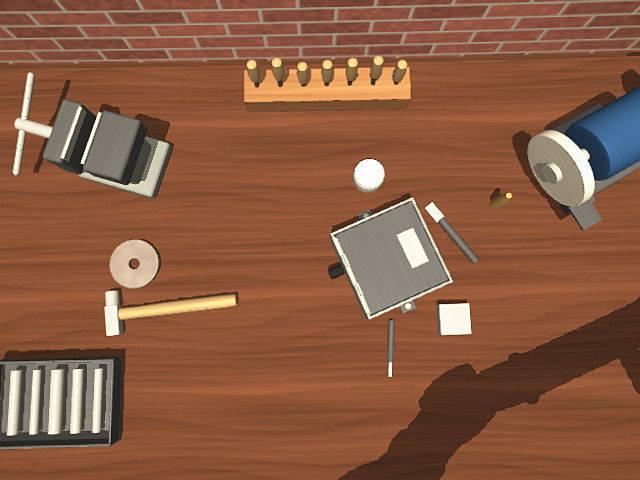

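The top view shows the box centred near (391,258), with the bright plate at (412,248). That puts the free edge to the right and the hinge to the left. Next I measure it.

```bash
cat > h.py <<'E'
import numpy as np,cv2
from bench import *
from scipy.spatial.transform import Rotation as R
def rays(ci,uv):
    K=ci["intrinsics"];dist=np.array([ci["k1"],0,0,0,0.])
    p=cv2.undistortPoints(np.asarray(uv,float).reshape(-1,1,2),K,dist)[:,0]
    return np.c_[p[:,0],-p[:,1],-np.ones(len(p))]
def wfc(n,s=None):
    ci=camera_info(n)
    if n!="wrist": return ci["world_from_camera"]
    T=np.eye(4);T[:3,:3]=R.from_rotvec(s["tool_rot"]).as_matrix();T[:3,3]=s["position"]
    return T@ci["mount"]
def atdepth(n,uv,d,s=None):
    T=wfc(n,s);r=rays(camera_info(n),uv)*np.asarray(d).reshape(-1,1)
    return r@T[:3,:3].T+T[:3,3]
def atz(n,uv,z,s=None):
    T=wfc(n,s);r=rays(camera_info(n),uv)@T[:3,:3].T
    return T[:3,3]+r*((z-T[2,3])/r[:,2])[:,None]
def proj(n,P,s=None):
    T=np.linalg.inv(wfc(n,s));p=np.asarray(P)@T[:3,:3].T+T[:3,3];ci=camera_info(n)
    q=np.c_[p[:,0],-p[:,1],-p[:,2]]
    return cv2.projectPoints(q,np.zeros(3),np.zeros(3),ci["intrinsics"],np.array([ci["k1"],0,0,0,0.]))[0][:,0]
E
python3 - <<'E'
from h import *
for n in ["top","scene"]:
    z=np.load(f"pics/{n}0.npz");im,d=z["im"],z["d"]
    v,u=np.mgrid[0:480,0:640]
    P=atdepth(n,np.c_[u.ravel(),v.ravel()],d.ravel()).reshape(480,640,3)
    m=((P[...,2]>.066)&(P[...,2]<.09)&(d>0))
    nl,lab,st,_=cv2.connectedComponentsWithStats(m.astype(np.uint8))
    for i in range(1,nl):
        if st[i,4]>1500:
            q=P[lab==i]; print(n,st[i],np.median(q[:,2]))
            rc=cv2.minAreaRect(q[:,:2].astype(np.float32));print(rc,cv2.boxPoints(rc).tolist())
            np.save("pics/m_%s%d.npy"%(n,i),lab==i)
            # bright plate
            g=im.min(2);b=(lab==i)&(g>200);b=cv2.morphologyEx(b.astype(np.uint8),cv2.MORPH_OPEN,np.ones((7,7)))>0
            if b.sum()>50:
                rc=cv2.minAreaRect(P[b][:,:2].astype(np.float32));print("plate",rc,np.median(P[b][:,2]))
z=np.load("pics/top0.npz")["im"][190:330,310:480]
cv2.imwrite("pics/tc.png",cv2.resize(z,None,fx=4,fy=4)[:,:,::-1])
z=np.load("pics/scene0.npz")["im"][200:360,140:320]
cv2.imwrite("pics/sc.png",cv2.resize(z,None,fx=3.5,fy=3.5)[:,:,::-1])
E
```

```text
top [ 330  197  123  122 8550] 0.07618411202792941
((0.5642073154449463, -0.07506442070007324), (0.1807403713464737, 0.178794264793396), 23.016998291015625) [[0.4460769295692444, -0.028119415044784546], [0.5159862637519836, -0.19267967343330383], [0.6823377013206482, -0.12200942635536194], [0.6124283671379089, 0.04255083203315735]]
plate ((0.5815064907073975, -0.11671542376279831), (0.06959358602762222, 0.034528329968452454), 23.22005844116211) 0.07653179947929356
scene [ 176  211  128  105 6727] 0.07407526838253564
((0.5635954141616821, -0.07398346066474915), (0.18294066190719604, 0.17677494883537292), 22.894929885864258) [[0.44494467973709106, -0.02814500406384468], [0.5137175917625427, -0.19099359214305878], [0.6822461485862732, -0.11982192099094391], [0.6134732365608215, 0.043026670813560486]]
plate ((0.5801636576652527, -0.11522172391414642), (0.0721331313252449, 0.03575420007109642), 23.098783493041992) 0.0745625820102142
```

View pics/tc.png

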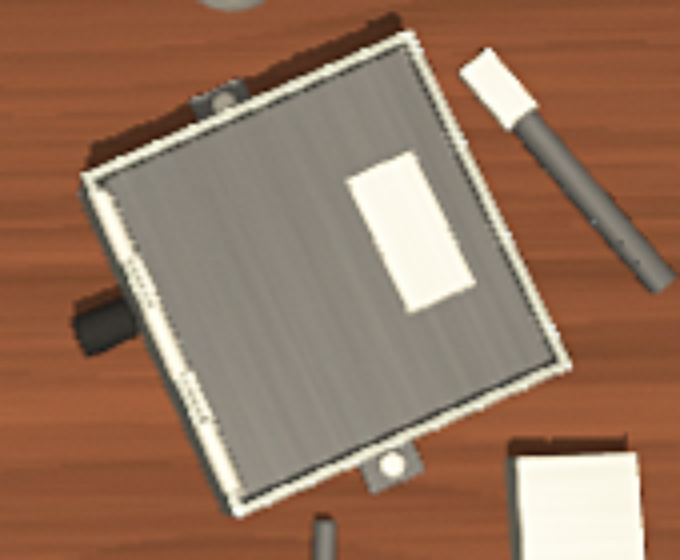

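View pics/sc.png

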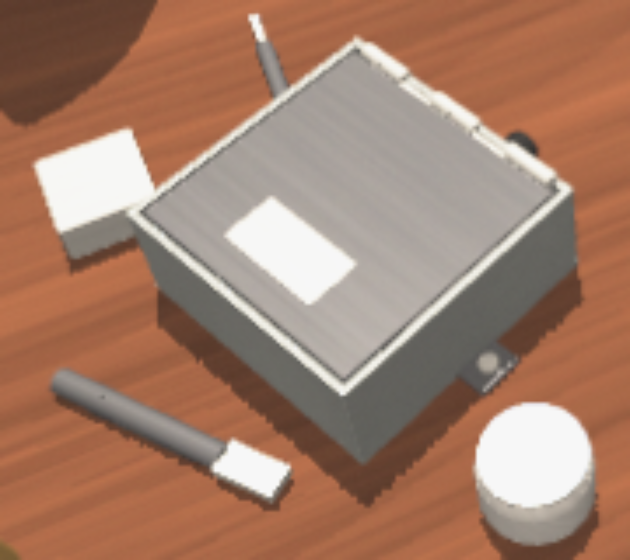

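```bash
cat >> h.py <<'E'
C=np.array([.5639,-.0745,0]);a=np.radians(23.05)
XB=np.array([np.cos(a),np.sin(a),0]);YB=np.array([-np.sin(a),np.cos(a),0])
def box(x,y,z): return C+x*XB+y*YB+np.array([0,0,z])
def rel(w):
    w=np.asarray(w)-C; return np.array([w@XB,w@YB,w[2]])
RD=np.column_stack([[0,0,-1.],-YB,-XB])
def st():
    s=get_state();Rm=R.from_rotvec(s["tool_rot"]).as_matrix();p=np.array(s["position"])
    tip=p+Rm[:,0]*.019
    print("t",round(s["time"],2),"tcp",p.round(4),"tip(box mm)",(rel(tip)*1000).round(1),"F",np.round(s["ft_force"],1),"grip",round(s["grip_width"],3),"q",np.round(s["joint_positions"],2))
    print("rot err deg (tool axes)",np.degrees(R.from_matrix(Rm.T@RD).as_rotvec()).round(2))
    return s,Rm,p
def to(target_tip):
    s,Rm,p=st();tip=p+Rm[:,0]*.019
    print("shift needed, tool axes cm:",(Rm.T@(target_tip-tip)*100).round(2))
E
python3 - <<'E'
from h import *
s,Rm,p=st();print(Rm.round(3));to(box(0,-.045,.2))
print("RD axes cm",(RD.T@(box(0,-.045,.2)+[0,0,.019]-p)*100).round(2))
E
```

```text
t 0.1 tcp [ 0.2582 -0.596   0.2406] tip(box mm) [-485.5 -360.2  221.6] F [-0.5 -0.3 -0.2] grip 0.998 q [ 1.18  0.32 -0.07  1.45  0.02  1.37 -0.06]
rot err deg (tool axes) [ 9.037e+01 -7.000e-02  8.000e-02]
[[-0.001  0.918  0.398]
 [ 0.001  0.398 -0.918]
 [-1.    -0.    -0.002]]
t 0.1 tcp [ 0.2582 -0.596   0.2406] tip(box mm) [-485.5 -360.2  221.6] F [-0.5 -0.3 -0.2] grip 0.998 q [ 1.18  0.32 -0.07  1.45  0.02  1.37 -0.06]
rot err deg (tool axes) [ 9.037e+01 -7.000e-02  8.000e-02]
shift needed, tool axes cm: [  2.2   48.76 -31.2 ]
RD axes cm [  2.16 -31.52 -48.55]
```

Emit:
{"api": "jog_arm", "payload": {
  "targets": [
    [0,0,0,0,2.5,-1.6,0],
    [0,0,0,0,4.0,-2.5,0],
    [0,0,0,0,4.5,-2.9,0],
    [0,0,0,0,4.5,-2.9,0],
    [0,0,0,0,4.5,-2.9,0],
    [0,0,0,0,4.5,-2.9,0],
    [0,0,0,0,4.5,-2.9,0],
    [0,0,0,0,4.5,-2.9,0],
    [0,0,0,0,4.5,-2.9,0],
    [0,0,0,0,4.5,-2.9,0]
  ],
  "squeeze": 20
}}

```text
time: 1.35
position: [0.5403, -0.1755, 0.2412]
tool_rot: [0.903, 1.376, -0.904]
ft_force: [0.5, 0.5, 0.3]
grip_width: 0.019
```

Emit:
{"api": "jog_arm", "payload": {
  "targets": [
    [-10,0,0,0,0,0,0],
    [-10,0,0,0,0,0,0],
    [-10,0,0,0,0,0,0],
    [-10,0,0,0,0,0,0],
    [-10,0,0,0,0,0,0],
    [-10,0,0,0,0,0,0],
    [-10,0,0,0,0,0,0],
    [-10,0,0,0,0,0,0],
    [-9.6,0,0,0,0,0,0],
    [0,0,0,0,0,0,0]
  ]
}}

```text
time: 2.6
position: [0.5395, -0.177, 0.2411]
tool_rot: [-0.313, 1.549, 0.314]
ft_force: [-0.2, -0.1, -0.3]
grip_width: 0.007
```

```bash
sed -i 's/^RD=.*/RD=np.column_stack([[0,0,-1.],YB,XB])/' h.py; python3 - <<'E'
from h import *
to(box(0,-.045,.11))
E
```

```text
t 2.6 tcp [ 0.5395 -0.177   0.2411] tip(box mm) [-62.6 -84.8 222.1] F [-0.2 -0.1 -0.3] grip 0.007 q [ 0.76  0.19 -0.55  1.64  0.1   1.34  0.59]
rot err deg (tool axes) [-0.14 -0.03 -0.03]
shift needed, tool axes cm: [11.21  3.98  6.25]
```

Emit:
{"api": "jog_arm", "payload": {
  "targets": [
    [0,0,0,2.0,2.0,3.1,0],
    [0,0,0,4.0,2.0,3.1,0],
    [0,0,0,4.0,0,0,0],
    [0,0,0,1.2,0,0,0],
    [0,0,0,0,0,0,0]
  ]
}}

```text
time: 3.22
position: [0.5808, -0.1167, 0.1293]
tool_rot: [-0.313, 1.549, 0.314]
ft_force: [-0.6, -0.7, 1.0]
grip_width: 0.004
```

```bash
python3 - <<'E'
from h import *
to(box(0,-.045,.075))
T=st()
s=get_state();im,d=get_image("wrist");cv2.imwrite("pics/w1.png",im[:,:,::-1])
im,d=get_image("scene");cv2.imwrite("pics/s1.png",im[150:380,100:420,::-1].repeat(2,0).repeat(2,1))
E
```

```text
t 3.23 tcp [ 0.5808 -0.1167  0.1293] tip(box mm) [ -1.  -45.4 110.3] F [-0.6 -0.7  1. ] grip 0.004 q [ 0.64  0.33 -0.58  1.72  0.2   1.15  0.4 ]
rot err deg (tool axes) [-0.17 -0.06 -0.03]
shift needed, tool axes cm: [3.53 0.04 0.1 ]
t 3.23 tcp [ 0.5808 -0.1167  0.1293] tip(box mm) [ -1.  -45.4 110.3] F [-0.6 -0.7  1. ] grip 0.004 q [ 0.64  0.33 -0.58  1.72  0.2   1.15  0.4 ]
rot err deg (tool axes) [-0.17 -0.06 -0.03]
```

View pics/w1.png

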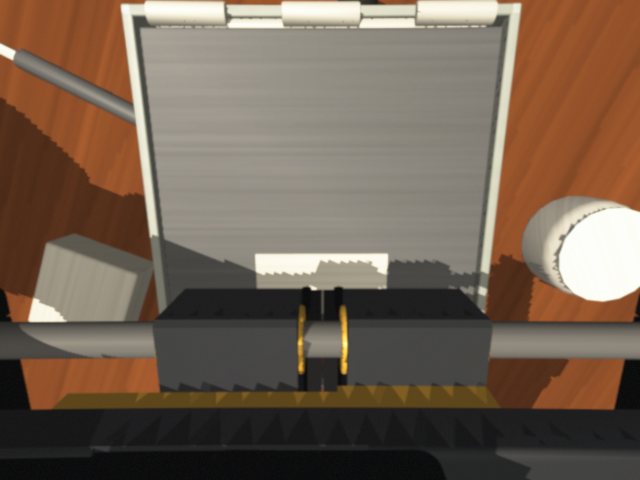

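View pics/s1.png

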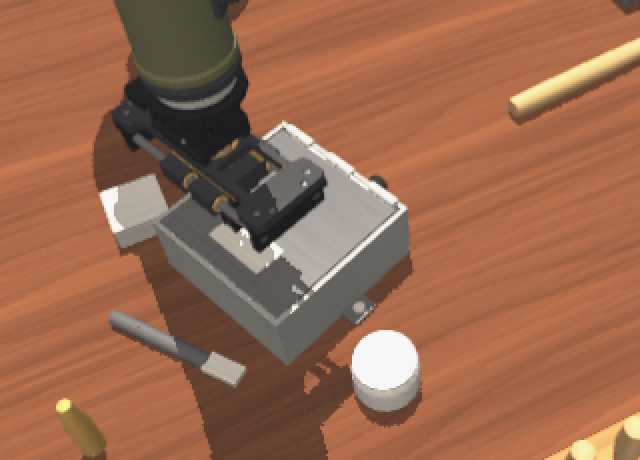

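The closed tips are over the bright plate (wrist view, plate centre near (320,268)). I press down in short steps and watch the force.

Emit:
{"api": "jog_arm", "payload": {
  "targets": [
    [0,0,0,1.5,0,0,0],
    [0,0,0,1.5,0,0,0],
    [0,0,0,0.5,0,0,0],
    [0,0,0,0.5,0,0,0],
    [0,0,0,0.4,0,0,0],
    [0,0,0,0,0,0,0]
  ]
}}

```text
time: 4.08
position: [0.5813, -0.1159, 0.0854]
tool_rot: [-0.315, 1.548, 0.315]
ft_force: [0.4, -0.1, 0.6]
grip_width: 0.01
```

```bash
python3 - <<'E'
from h import *
st()
E
```

```text
t 4.08 tcp [ 0.5813 -0.1159  0.0854] tip(box mm) [ -0.2 -44.9  66.4] F [ 0.4 -0.1  0.6] grip 0.01 q [ 0.62  0.38 -0.57  1.76  0.23  1.07  0.38]
rot err deg (tool axes) [-0.02 -0.   -0.  ]
```

Emit:
{"api": "jog_arm", "payload": {
  "targets": [
    [0,0,0,0.1,0,0,0],
    [0,0,0,0.1,0,0,0],
    [0,0,0,0,0,0,0]
  ]
}}

```text
time: 4.45
position: [0.5815, -0.1159, 0.0846]
tool_rot: [-0.316, 1.547, 0.315]
ft_force: [-2.0, 0.5, 5.2]
grip_width: 0.003
```

5 N at the stop, so I release straight up, fast.

Emit:
{"api": "jog_arm", "payload": {
  "targets": [
    [0,0,0,-3,0,0,0],
    [0,0,0,-6,0,0,0],
    [0,0,0,-6,0,0,0],
    [0,0,0,-5,0,0,0],
    [0,0,0,0,-2,0,0],
    [0,0,0,0,-2,0,0],
    [0,0,0,0,0,0,0],
    [0,0,0,0,0,0,0],
    [0,0,0,0,0,0,0],
    [0,0,0,0,0,0,0]
  ]
}}

```text
time: 5.7
position: [0.5968, -0.152, 0.2834]
tool_rot: [-0.316, 1.548, 0.316]
ft_force: [-0.8, 0.4, -0.2]
grip_width: 0.005
```

Emit:
{"api": "jog_arm", "payload": {
  "targets": [
    [0,0,0,0,0,0,0],
    [0,0,0,0,0,0,0],
    [0,0,0,0,0,0,0],
    [0,0,0,0,0,0,0],
    [0,0,0,0,0,0,0],
    [0,0,0,0,0,0,0],
    [0,0,0,0,0,0,0],
    [0,0,0,0,0,0,0]
  ]
}}

```text
time: 6.7
position: [0.5969, -0.1528, 0.2836]
tool_rot: [-0.315, 1.548, 0.315]
ft_force: [-0.6, -0.0, -0.8]
grip_width: 0.006
```

```bash
python3 - <<'E'
from h import *
st()
im,d=get_image("wrist");cv2.imwrite("pics/w2.png",im[:,:,::-1])
im,d=get_image("scene");cv2.imwrite("pics/s2.png",im[150:380,100:420,::-1].repeat(2,0).repeat(2,1))
im,d=get_image("top");cv2.imwrite("pics/t2.png",cv2.resize(im[180:340,300:490,::-1],None,fx=3.5,fy=3.5))
E
```

```text
t 6.7 tcp [ 0.5969 -0.1528  0.2836] tip(box mm) [ -0.3 -85.  264.6] F [-0.6 -0.  -0.8] grip 0.006 q [ 0.68  0.28 -0.58  1.46  0.15  1.45  0.5 ]
rot err deg (tool axes) [-0.03 -0.    0.01]
```

View pics/w2.png

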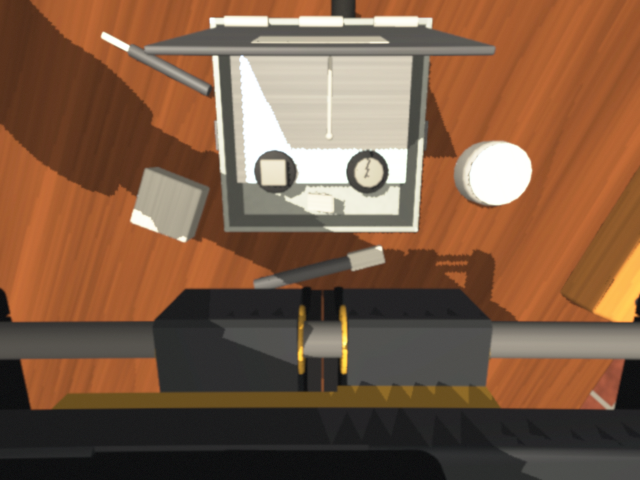

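View pics/s2.png

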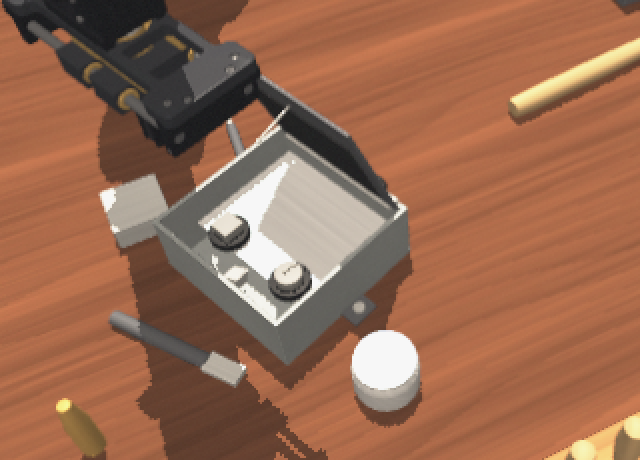

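View pics/t2.png

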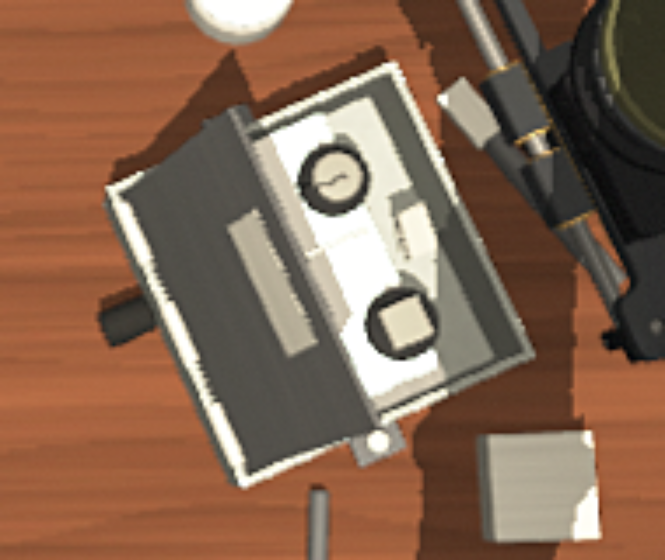

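The cover is open. The round button is at wrist pixel (368,172), on box +x, and the square one is at (273,171). A thin rod from (330,58) to (330,135) is unexplained, so I measure it along with the buttons.

```bash
python3 - <<'E'
from h import *
s=get_state();im,d=get_image("wrist")
for uv in [(368,172),(273,171),(330,134),(330,120),(330,100),(330,80),(330,65),(320,50),(150,50),(490,50)]:
    w=d[uv[1]-1:uv[1]+2,uv[0]-1:uv[0]+2];dd=w[w>0].min() if (w>0).any() else 0
    print(uv,dd,(rel(atdepth("wrist",[uv],[dd],s)[0])*1000).round(1))
print("btn at z57:",(rel(atz("wrist",[(368,172)],.057,s)[0])*1000).round(1),(rel(atz("wrist",[(273,171)],.057,s)[0])*1000).round(1))
print(proj("wrist",[box(.045,-.035,.057),box(-.045,-.035,.057)],s).round(1),proj("top",[box(.045,-.035,.057),box(-.045,-.035,.057)]).round(1))
z=im[30:220,200:440];cv2.imwrite("pics/w3.png",cv2.resize(z,None,fx=3,fy=3)[:,:,::-1])
E
```

```text
(368, 172) 0.36136493 [ 42.7 -34.3  57.1]
(273, 171) 0.3614154 [-46.3 -33.1  56.7]
(330, 134) 0.22078381 [  4.2  -5.5 194.9]
(330, 120) 0.216712 [  4.2   1.9 197.1]
(330, 100) 0.21098666 [  4.1  11.9 200.4]
(330, 80) 0.20434503 [  4.   21.2 204.8]
(330, 65) 0.20052901 [  3.9  28.  207. ]
(320, 50) 0.18168372 [ -1.2  30.7 225.7]
(150, 50) 0.1819006 [-80.6  30.6 225.6]
(490, 50) 0.18243125 [ 78.5  30.3 225.1]
btn at z57: [ 42.7 -34.3  57. ] [-46.3 -33.1  57. ]
[[370.4 172.8]
 [274.4 173.1]] [[395.5 229.8]
 [415.3 271.5]]
```

View pics/w3.png

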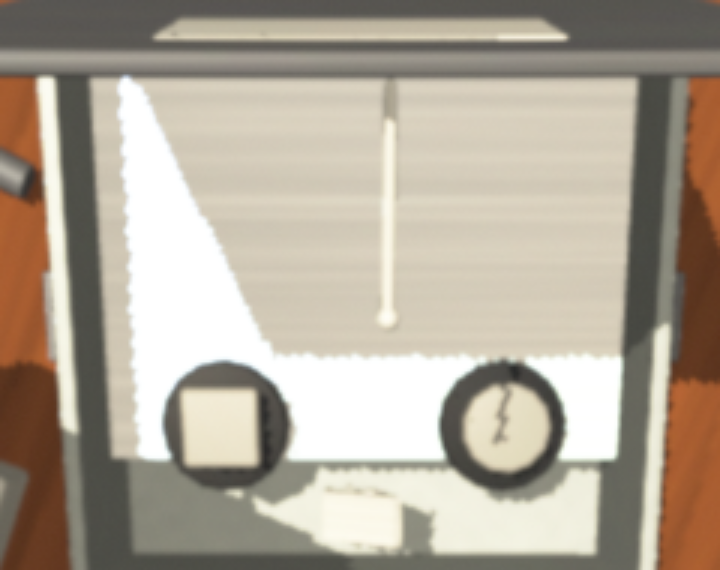

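A latch pin sticks out of the cover's inner side, with its tip at box (4,-6,195) mm. An upright gripper body would hit it, so I tilt the tool 25° with its top toward box -y before going in. First I check the collar height.

Emit:
{"api": "jog_arm", "payload": {
  "targets": [
    [0,0,8.5,0,0,0,0],
    [0,0,8.5,0,0,0,0],
    [0,0,8,0,0,0,0],
    [0,0,0,0,0,0,0]
  ]
}}

```text
time: 7.4
position: [0.5967, -0.1563, 0.2804]
tool_rot: [0.033, 1.612, 0.651]
ft_force: [0.9, -0.4, 0.4]
grip_width: 0.005
```

```bash
python3 - <<'E'
from h import *
s,Rm,p=st()
im,d=get_image("wrist");cv2.imwrite("pics/w4.png",im[:,:,::-1])
print((Rm[:,0]@YB,Rm[:,0][2]))
c=p+Rm[:,0]*.019-Rm[:,1]*.0095
print("corner",(rel(c)*1000).round(1))
for z in (.085,.057): print("corner->btn",z,(Rm.T@(box(.044,-.036,z)-c)*100).round(2))
v,u=np.mgrid[0:480,0:640]
P=atdepth("wrist",np.c_[u.ravel(),v.ravel()],d.ravel(),s)-C
Q=np.c_[P@XB,P@YB,P[:,2]]*1000
ok=d.ravel()>0
r=np.hypot(Q[:,0]-44,Q[:,1]+35)
for a,b in [(0,5),(5,10),(10,13),(14,16),(16,18),(18,20),(20,22),(23,27)]:
    m=ok&(r>=a)&(r<b)&(Q[:,2]<90); print(a,b,m.sum(),np.percentile(Q[m,2],[10,50,90]).round(1) if m.sum() else "")
E
```

```text
t 7.4 tcp [ 0.5967 -0.1563  0.2804] tip(box mm) [ -1.9 -80.  263.2] F [ 0.9 -0.4  0.4] grip 0.005 q [ 0.76  0.52 -0.57  1.23 -0.08  1.72  0.61]
rot err deg (tool axes) [ -0.35  -0.12 -25.1 ]
(np.float64(0.42416050301356817), np.float64(-0.9055867462185093))
corner [ -1.9 -88.6 259.2]
corner->btn 0.085 [18.   -2.6   4.62]
corner->btn 0.057 [20.54 -3.78  4.63]
0 5 76 [54.8 55.9 56.8]
5 10 238 [55.  56.  57.1]
10 13 207 [54.8 55.8 56.8]
14 16 141 [43.9 44.9 45.8]
16 18 187 [43.8 44.8 45.9]
18 20 190 [43.4 44.6 45.7]
20 22 111 [32.6 41.7 44.8]
23 27 388 [32.5 33.8 34.9]
```

View pics/w4.png

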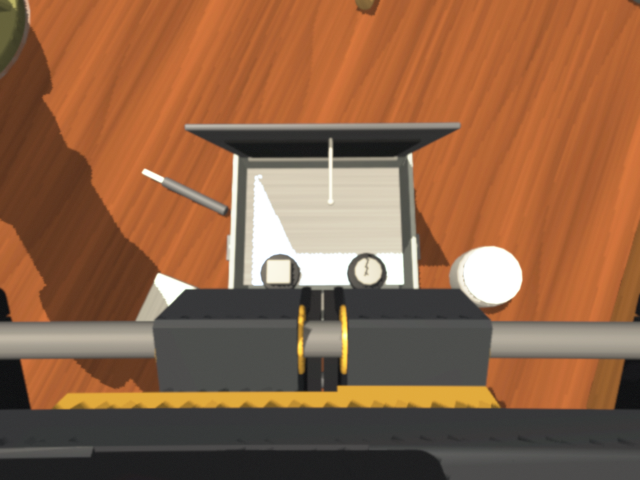

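Emit:
{"api": "jog_arm", "payload": {
  "targets": [
    [0,0,0,0,-1.3,2.3,0],
    [0,0,0,2,-1.3,2.3,0],
    [0,0,0,5,0,0,0],
    [0,0,0,5,0,0,0],
    [0,0,0,4,0,0,0],
    [0,0,0,2,0,0,0],
    [0,0,0,0,0,0,0]
  ]
}}

```text
time: 8.32
position: [0.6177, -0.0839, 0.1097]
tool_rot: [0.024, 1.61, 0.657]
ft_force: [0.2, 0.2, -1.0]
grip_width: 0.007
```

```bash
python3 - <<'E'
from h import *
s,Rm,p=st()
c=p+Rm[:,0]*.019-Rm[:,1]*.0095
print("corner",(rel(c)*1000).round(1))
for z in (.057,.051): print("corner->btn",z,(Rm.T@(box(.044,-.036,z)-c)*100).round(2))
im,d=get_image("wrist");cv2.imwrite("pics/w5.png",im[:,:,::-1])
im,d=get_image("scene");cv2.imwrite("pics/s5.png",im[150:380,100:420,::-1].repeat(2,0).repeat(2,1))
E
```

```text
t 8.32 tcp [ 0.6177 -0.0839  0.1097] tip(box mm) [ 45.8 -21.7  92.5] F [ 0.2  0.2 -1. ] grip 0.007 q [ 0.68  0.63 -0.58  1.44 -0.04  1.39  0.57]
rot err deg (tool axes) [  0.21  -0.08 -24.96]
corner [ 45.8 -30.3  88.5]
corner->btn 0.057 [ 2.61 -1.85 -0.18]
corner->btn 0.051 [ 3.15 -2.1  -0.18]
```

View pics/w5.png

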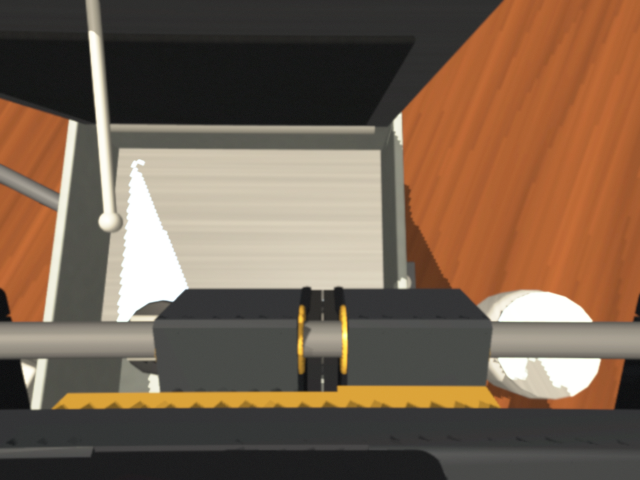

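View pics/s5.png

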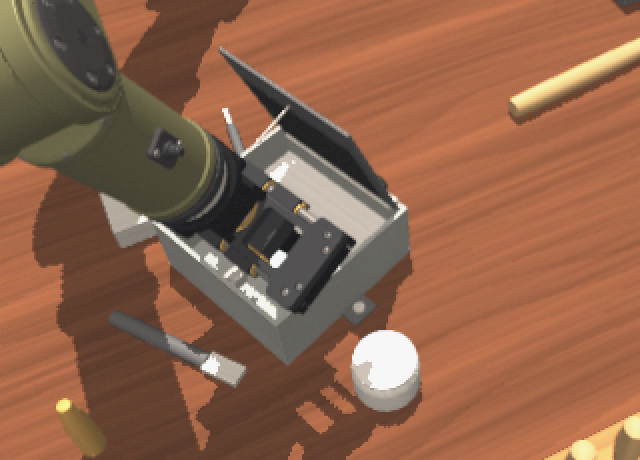

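Emit:
{"api": "jog_arm", "payload": {
  "targets": [
    [0,0,0,0.9,-0.9,-0.2,0],
    [0,0,0,0.9,-0.6,0,0],
    [0,0,0,0.8,-0.4,0,0],
    [0,0,0,0.27,-0.13,0,0],
    [0,0,0,0.18,-0.08,0,0],
    [0,0,0,0,0,0,0]
  ]
}}

```text
time: 9.18
position: [0.6193, -0.0936, 0.0733]
tool_rot: [0.027, 1.609, 0.654]
ft_force: [-1.7, -3.8, 4.8]
grip_width: 0.006
```

```bash
python3 - <<'E'
from h import *
s,Rm,p=st()
c=p+Rm[:,0]*.019-Rm[:,1]*.0095
print("corner",(rel(c)*1000).round(1))
E
```

```text
t 9.18 tcp [ 0.6193 -0.0936  0.0733] tip(box mm) [ 43.5 -31.2  56. ] F [-1.7 -3.8  4.8] grip 0.006 q [ 0.68  0.67 -0.56  1.45 -0.02  1.34  0.59]
rot err deg (tool axes) [-4.000e-02 -1.000e-02 -2.495e+01]
corner [ 43.5 -39.8  52. ]
```

Emit:
{"api": "jog_arm", "payload": {
  "targets": [
    [0,0,0,0.1,-0.05,0,0],
    [0,0,0,0.1,-0.05,0,0],
    [0,0,0,0,0,0,0]
  ]
}}

```text
time: 9.55
position: [0.6194, -0.0936, 0.0722]
tool_rot: [0.027, 1.609, 0.654]
ft_force: [-2.0, -4.7, 10.6]
grip_width: 0.006
```

```bash
python3 - <<'E'
from h import *
s,Rm,p=st()
c=p+Rm[:,0]*.019-Rm[:,1]*.0095
print("corner",(rel(c)*1000).round(1))
im,d=get_image("scene");cv2.imwrite("pics/s6.png",cv2.resize(im[200:330,160:320,::-1],None,fx=4,fy=4))
E
```

```text
t 9.55 tcp [ 0.6194 -0.0936  0.0722] tip(box mm) [ 43.6 -31.3  55. ] F [-2.  -4.7 10.6] grip 0.006 q [ 0.68  0.67 -0.56  1.45 -0.02  1.34  0.59]
rot err deg (tool axes) [ -0.03   0.   -24.96]
corner [ 43.6 -39.9  51. ]
```

View pics/s6.png

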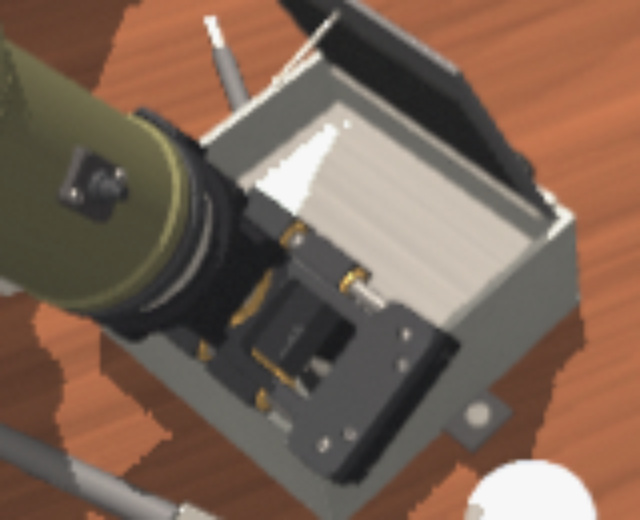

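10.6 N with the cap at 51 mm, so it has bottomed out. I retract along the tool axis and check the button.

Emit:
{"api": "jog_arm", "payload": {
  "targets": [
    [0,0,0,-0.5,0.2,0,0],
    [0,0,0,-2,0.5,0,0],
    [0,0,0,-5,0,0,0],
    [0,0,0,-5,0,0,0],
    [0,0,0,-5,0,0,0],
    [0,0,0,-5,0,0,0],
    [0,0,0,0,0,0,0]
  ]
}}

```text
time: 10.48
position: [0.6561, -0.1759, 0.2823]
tool_rot: [0.025, 1.601, 0.651]
ft_force: [-0.4, 0.5, 0.5]
grip_width: 0.005
```

```bash
python3 - <<'E'
from h import *
s,Rm,p=st()
im,d=get_image("wrist");cv2.imwrite("pics/w7.png",im[:,:,::-1])
uv=proj("wrist",[box(.045,-.035,.057),box(-.045,-.035,.057),box(0,.03,.227)],s).round().astype(int);print(uv)
for u,v in uv: print((rel(atdepth("wrist",[(u,v)],[d[v,u]],s)[0])*1000).round(1))
im,d=get_image("scene");cv2.imwrite("pics/s7.png",cv2.resize(im[200:330,160:320,::-1],None,fx=4,fy=4))
uv=proj("scene",[box(.045,-.035,.057),box(-.045,-.035,.057)]).round().astype(int)
for u,v in uv: print("scene",u,v,(rel(atdepth("scene",[(u,v)],[d[v,u]])[0])*1000).round(1))
E
```

```text
t 10.47 tcp [ 0.6561 -0.1759  0.2823] tip(box mm) [  45.3 -121.5  265. ] F [-0.4  0.5  0.5] grip 0.005 q [ 0.68  0.66 -0.55  1.02 -0.03  1.78  0.58]
rot err deg (tool axes) [ -0.06   0.42 -24.71]
[[320 230]
 [232 230]
 [246  62]]
[ 45.  -34.9  55.6]
[-44.9 -34.6  55.6]
[ -0.8  32.1 224.2]
scene 243 286 [ 43.5 -34.6  55.1]
scene 212 261 [-46.9 -34.6  56.4]
```

View pics/s7.png

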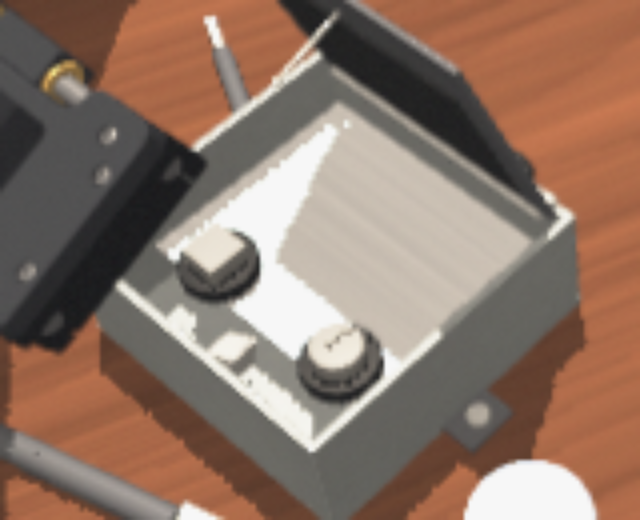

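View pics/w7.png

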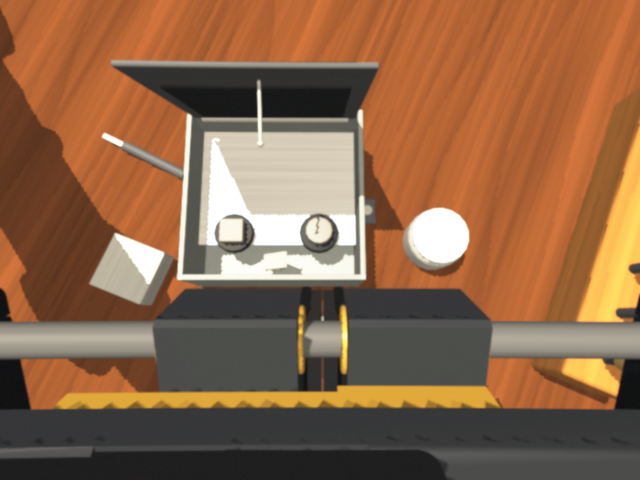

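Both caps are up (square at (217,255) and round at (338,345) in the scene crop) and the cover is open. Next I make the tool upright and cross above the free edge to the hinge side.

Emit:
{"api": "jog_arm", "payload": {
  "targets": [
    [0,0,-8.5,-0.3,0,0,0],
    [0,0,-8.5,-0.3,0,0,0],
    [0,0,-7.7,-0.2,0,0,0],
    [0,0,0,-0.5,1,-1,0],
    [0,0,0,0,4,-1.8,0],
    [0,0,0,0,4,-1.8,0],
    [0,0,0,0,4,0,0],
    [0,0,0,0,4,0,0],
    [0,0,0,0,4,0,0],
    [0,0,0,0,0,0,0]
  ]
}}

```text
time: 11.82
position: [0.5287, 0.0016, 0.2908]
tool_rot: [-0.313, 1.55, 0.325]
ft_force: [-0.6, 0.2, -0.3]
grip_width: 0.001
```

```bash
python3 - <<'E'
from h import *
to(box(0,.085,.2))
im,d=get_image("scene");cv2.imwrite("pics/s8.png",im[100:380,100:420,::-1].repeat(2,0).repeat(2,1))
E
```

```text
t 11.82 tcp [0.5287 0.0016 0.2908] tip(box mm) [ -2.6  83.9 271.8] F [-0.6  0.2 -0.3] grip 0.001 q [ 0.56  0.08 -0.64  1.65  0.04  1.43  0.32]
rot err deg (tool axes) [ 0.22 -0.09 -0.48]
shift needed, tool axes cm: [7.18 0.05 0.27]
```

View pics/s8.png

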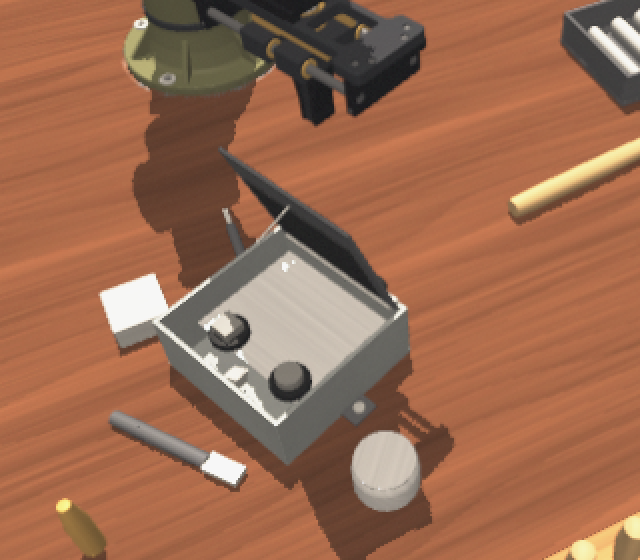

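Emit:
{"api": "jog_arm", "payload": {
  "targets": [
    [0,0,-0.5,3.6,0,0.3,0],
    [0,0,0,3.6,0,0,0],
    [0,0,0,0,-1.6,0,0],
    [0,0,0,0,-1.6,0,0],
    [0,0,0,0,-0.5,0,0],
    [0,0,0,0,0,0,0]
  ]
}}

```text
time: 12.62
position: [0.5485, -0.0353, 0.2203]
tool_rot: [-0.317, 1.546, 0.311]
ft_force: [-0.4, 0.8, -1.1]
grip_width: 0.008
```

```bash
python3 - <<'E'
from h import *
to(box(0,.0485,.1984))
im,d=get_image("scene");cv2.imwrite("pics/s9.png",im[100:380,100:420,::-1].repeat(2,0).repeat(2,1))
E
```

```text
t 12.62 tcp [ 0.5485 -0.0353  0.2203] tip(box mm) [  1.2  42.  201.3] F [-0.4  0.8 -1.1] grip 0.008 q [ 0.57  0.16 -0.61  1.72  0.1   1.29  0.34]
rot err deg (tool axes) [-0.11  0.08  0.23]
shift needed, tool axes cm: [ 0.29  0.65 -0.12]
```

View pics/s9.png

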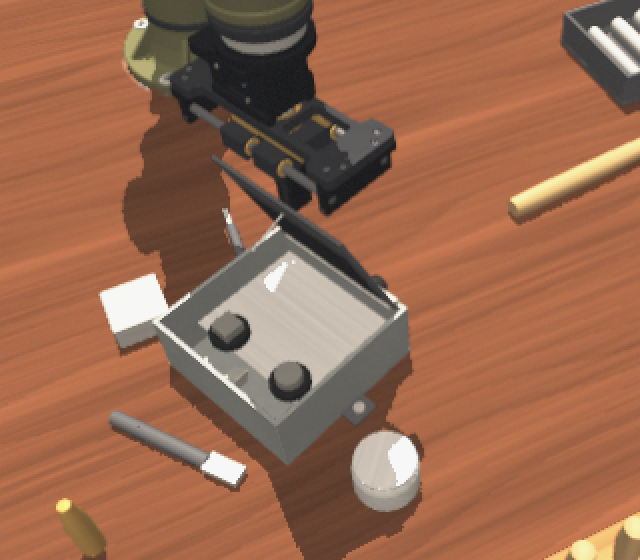

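The finger is behind the outer face and already touching it. I sweep the cover down along its arc.

Emit:
{"api": "jog_arm", "payload": {
  "targets": [
    [0,0,0,0.9,-0.9,0,0],
    [0,0,0,0.8,-1.4,0,0],
    [0,0,0,1.0,-1.3,0,0],
    [0,0,0,1.1,-1.2,0,0],
    [0,0,0,1.25,-1.0,0,0],
    [0,0,0,1.4,-0.9,0,0],
    [0,0,0,1.5,-0.7,0,0],
    [0,0,0,1.5,-0.5,0,0],
    [0,0,0,0,0,0,0]
  ]
}}

```text
time: 13.8
position: [0.5776, -0.1077, 0.1232]
tool_rot: [-0.317, 1.55, 0.313]
ft_force: [-0.0, 0.3, 0.5]
grip_width: 0.005
```

```bash
python3 - <<'E'
from h import *
to(box(0,-.045,.075))
im,d=get_image("scene");cv2.imwrite("pics/s10.png",im[100:380,100:420,::-1].repeat(2,0).repeat(2,1))
E
```

```text
t 13.8 tcp [ 0.5776 -0.1077  0.1232] tip(box mm) [ -0.4 -35.9 104.2] F [-0.   0.3  0.5] grip 0.005 q [ 0.6   0.33 -0.55  1.74  0.19  1.13  0.4 ]
rot err deg (tool axes) [-0.05 -0.15  0.09]
shift needed, tool axes cm: [ 2.92 -0.9   0.05]
```

View pics/s10.png

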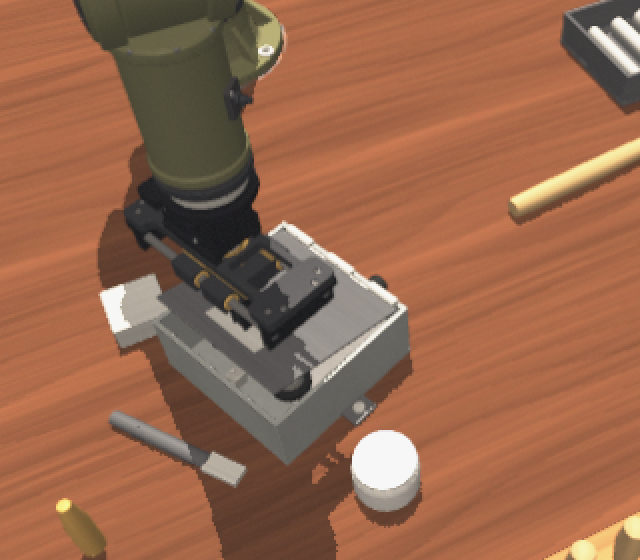

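Working as planned: the cover is nearly down under the fingertip. I push it to the stop (tip at about 65.5 mm).

Emit:
{"api": "jog_arm", "payload": {
  "targets": [
    [0,0,0,1.4,-0.4,0,0],
    [0,0,0,1.4,-0.4,0,0],
    [0,0,0,0.5,-0.1,0,0],
    [0,0,0,0.4,0,0,0],
    [0,0,0,0.2,0,0,0],
    [0,0,0,0,0,0,0]
  ]
}}

```text
time: 14.6
position: [0.5823, -0.1161, 0.0861]
tool_rot: [-0.318, 1.547, 0.312]
ft_force: [-2.0, 0.2, 0.5]
grip_width: 0.006
```

```bash
python3 - <<'E'
from h import *
to(box(0,-.045,.065))
E
```

```text
t 14.6 tcp [ 0.5823 -0.1161  0.0861] tip(box mm) [  0.6 -45.5  67.1] F [-2.   0.2  0.5] grip 0.006 q [ 0.6   0.38 -0.54  1.76  0.22  1.07  0.39]
rot err deg (tool axes) [-0.03 -0.01  0.22]
shift needed, tool axes cm: [ 0.21  0.05 -0.06]
```

Emit:
{"api": "jog_arm", "payload": {
  "targets": [
    [0,0,0,0.15,0,0,0],
    [0,0,0,0.1,0,0,0],
    [0,0,0,0,0,0,0]
  ]
}}

```text
time: 14.98
position: [0.5826, -0.116, 0.0846]
tool_rot: [-0.318, 1.547, 0.312]
ft_force: [-1.1, 0.4, 4.9]
grip_width: 0.0
```

At the stop again, with the same height and force as the first press. Release.

Emit:
{"api": "jog_arm", "payload": {
  "targets": [
    [0,0,0,-1.5,0,0,0],
    [0,0,0,-4,0,0,0],
    [0,0,0,-6,0,0,0],
    [0,0,0,-5,0,0,0],
    [0,0,0,-3,0,0,0],
    [0,0,0,0,-3,0,0],
    [0,0,0,0,-4,0,0],
    [0,0,0,0,-4,0,0],
    [0,0,0,0,0,0,0],
    [0,0,0,0,0,0,0]
  ]
}}

```text
time: 16.23
position: [0.6251, -0.2155, 0.2794]
tool_rot: [-0.318, 1.546, 0.314]
ft_force: [0.7, 1.0, -0.4]
grip_width: 0.005
```

Emit:
{"api": "jog_arm", "payload": {
  "targets": [
    [0,0,0,0,0,0,0],
    [0,0,0,0,0,0,0],
    [0,0,0,0,0,0,0],
    [0,0,0,0,0,0,0],
    [0,0,0,0,0,0,0],
    [0,0,0,0,0,0,0],
    [0,0,0,0,0,0,0],
    [0,0,0,0,0,0,0]
  ]
}}

```text
time: 17.23
position: [0.6251, -0.2165, 0.279]
tool_rot: [-0.318, 1.547, 0.312]
ft_force: [0.2, -0.6, -0.5]
grip_width: 0.006
```

```bash
python3 - <<'E'
from h import *
s,Rm,p=st()
for n in ["wrist","scene","top"]:
    im,d=get_image(n);cv2.imwrite(f"pics/{n}9.png",im[:,:,::-1])
    if n=="wrist":continue
    z0=np.load(f"pics/{n}0.npz")["d"]
    uv=proj(n,[box(x,y,.075) for x in(-.06,0,.06) for y in (-.07,-.045,0.05)]).round().astype(int)
    print(n,[(round(float(d[v,u]-z0[v,u])*1000,1)) for u,v in uv])
    dz=(abs(d-z0)>.008);print(dz.sum())
E
```

```text
t 17.23 tcp [ 0.6251 -0.2165  0.279 ] tip(box mm) [   0.7 -154.7  260. ] F [ 0.2 -0.6 -0.5] grip 0.006 q [ 0.67  0.37 -0.51  1.35  0.18  1.46  0.57]
rot err deg (tool axes) [-0.03 -0.    0.2 ]
scene [-2.9, -5.3, 0.1, 1.0, -1.9, -0.9, 0.3, -0.3, -0.2]
45270
top [-1.9, 2.4, 4.5, -1.4, 2.4, -1.4, -0.2, -5.7, 1.2]
46976
```

View pics/scene9.png

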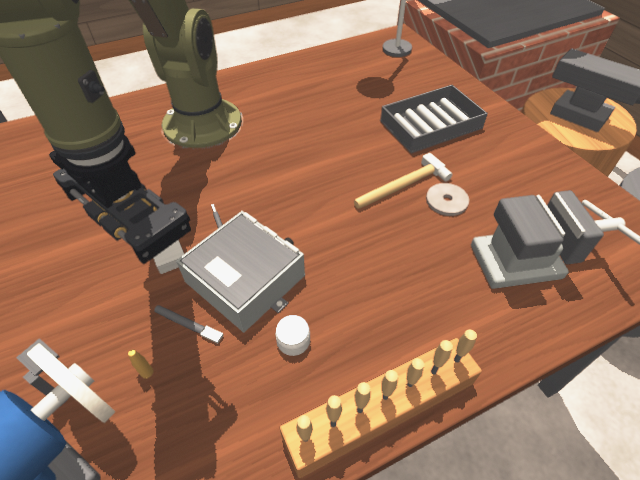

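View pics/top9.png

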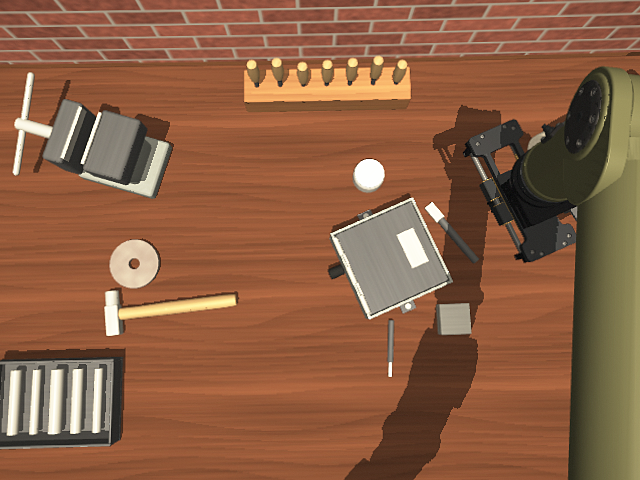

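The cover looks shut, with the plate at (412,248) in the top view as at the start. One averaged depth check of the cover angle before handing in:

```bash
python3 - <<'E'
from h import *
v,u=np.mgrid[0:480,0:640]
for n in ["scene","top"]:
    im,d=get_image(n)
    for nm,dd in [("start",np.load(f"pics/{n}0.npz")["d"]),("now",d)]:
        P=atdepth(n,np.c_[u.ravel(),v.ravel()],dd.ravel())-C;Q=np.c_[P@XB,P@YB,P[:,2]]
        m=(abs(Q[:,0])<.075)&(Q[:,1]>-.072)&(Q[:,1]<.065)&(Q[:,2]>.04)&(Q[:,2]<.15)
        c=np.linalg.lstsq(np.c_[Q[m,:2],np.ones(m.sum())],Q[m,2],rcond=None)[0]
        print(n,nm,m.sum(),"slope y",c[1].round(4),"z",(c[2]*1000).round(1))
print(np.round(get_state()["ft_force"],1))
E
```

```text
scene start 4277 slope y -0.0022 z 74.1
scene now 4266 slope y -0.0018 z 74.1
top start 5557 slope y -0.0019 z 76.3
top now 5556 slope y -0.0017 z 76.2
[0.8 0.5 0. ]
```

Slope and height match the initial latched state to within 0.001 rad and 0.1 mm, so I hand in.

```bash
python3 -c "
from bench import *
print(close_job())"
```

```text
the job is handed in; nothing more can be done
None
```

The job is done and handed in at about 17 s of the 58 s allowed; closing it reported no verdict.

- **Opening:** I pressed the cover at its plate to the stop (about 5 N) and let go, and it popped open.
- **Reset:** I pushed the round button, at box x = +45 mm, right down. The force reached about 10.6 N at full travel, and the pictures showed it up again afterwards. I tilted the tool 25° so the gripper cleared the latch pin on the cover's inner side.
- **Closing:** I swept the cover shut from its outer face, pressed it to the stop (about 5 N) and let go.

**Last checks:**
- **Cover:** depth plane fits from two cameras match the starting shut state to within 0.001 rad and 0.1 mm.
- **Buttons:** both caps were up when last seen, before the cover was shut; they can't be seen now. The square button was never touched.
- **Bystanders:** in the last pictures those in view look unmoved. The drift is hidden in the top view but visible in the scene view. I compared these by eye and did not measure them.
- **Arm:** it stands clear, about 185 mm above the box rim, and the wrist force reads only noise.

Single-pixel depth readings on the cover differed by up to about 6 mm from the start. I took this as sensor noise, since the averaged fits agree. No check failed.

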